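Crimp a reagent vial: set the depth dial, three clicks on the ratchet lever, and hold

ROBOT

A 7-joint arm with a two-finger parallel gripper is mounted at the origin on the work surface. World frame = base frame: x ahead of the robot, y to its left, z up, the work surface at z = 0. Lengths are in m, angles in rad, forces in N, time in s.
With the tool pointing down it reaches from about 0.4 to 0.85 m from the base axis. Payload 4.5 kg.
Tool frame: the origin (TCP) lies on the front face of the gripper's body, between the roots of the fingers; the fingertips stand 64 mm ahead of it and the grasp point (between the pads) lies 45 mm ahead of it (manip.grip_point_offset is the distance from the TCP to the grasp point, in m); z points along the fingers, y is the direction in which the jaws open and shut (so a half turn about z gives the same grasp; the last joint's range is limited). The gripper opens to 88 mm and grips with 3 to 60 N. Pads are 18 mm wide; open, the fingers measure 123 mm over their backs; the gripper's body (75 mm by 187 mm) begins 45 mm behind the grasp point.
Start: joints at [1.373, 0.689, -0.195, 1.565, 0.157, 0.902, -0.215], TCP at [0.144, -0.608, 0.303] pointing down, gripper open.
Joint ranges: [-3.01, 3.01], [-0.46, 2.08], [-1.47, 1.51], [0.13, 2.56], [-1, 4.14], [0.04, 2.09], [-2.66, 2.66]. Speed limits (rad/s): [2.57, 2.57, 3.14, 3.14, 3.14, 3.14, 3.14].

INTERFACE

Orientations are given as a unit quaternion [w, x, y, z].
In Python, from cell import status, imaging, job, manip gives the robot as it stands.
- The arm moves only by the tool arm_command, never from a script. Its arguments are lists of equal length, an entry for each row: "dp": the shift along the tool's x, y, z in m, a list of three; "delta_rot": the turn, a rotation vector about the tool's x, y, z in rad, a list of three. A call has 1 to 20 rows; each row is the pose to reach, as a shift and turn from the pose measured when the call began, along the tool's axes at that moment; what a row does not reach only later rows make up. A row lasts 1/8 s, in which the tool goes at most 62.5 mm and 10.7 degrees, less where a joint would pass 70% of its speed; a pose out of reach is approached as far as the arm can. A call with a gripper value outside its range is refused whole. "claw" is the opening, from -1 (shut) to 1 (fully open), set as the call begins (left out, the last holds). The fingers move at their own pace and stop on an object; the grip force is fixed at half the most. Time passes only in rows, so rows that repeat a pose let the fingers close. It gives the time, the measured TCP pose, the force and the opening at its end, in the units of the state.
- status.state(): the state, without advancing time (a new reading comes with each control period).
- imaging.grab_frame(name): name is "side" or "top"; returns a dict with "pixels" (480x640x3 uint8, blue, green, red), "range_z" (480x640 float32, m along the optical axis (not along the pixel's ray), 0 where there is no reading), "intrinsics" (3x3 intrinsics, pixels), "position" and "orientation" of the camera in the world. Camera axes: x right, y up, looking along -z (the intrinsics and any distortion apply to the point x, -y, -z); pixel columns grow to the right and rows downward; lengths in m; the calibration is good to about 2 mm. A picture is of the moment at which its call begins.
- job.job_done(): hands the job in, once; it reports no verdict.
The state is a dict: "t": time; "q": joint angles; "qd": joint speeds; "effort": joint torques, N m; "ee_pos": TCP position; "orientation": TCP orientation; "ft_force": force on the tool from outside, world axes, zero at the start; "wrist_torque": the same for the moment, N m; "gripper_width": finger opening in m.
Only numpy, scipy, OpenCV 4.12 (cv2) and the standard library are available. Lean on these libraries where they do the work, as an engineer would, in place of code of your own. Each camera call takes 0.05 s, during which the arm holds its last target. There are 200 camera calls.

TASK

Crimp the capped vial that already stands in the bench crimping press. First turn the knurled knob on top of the press, in small turns, until the dial needle points at the limit marker on the dial; only then push the ratchet lever down by exactly three clicks, felt through the lever - never a fourth, the ratchet does not let it back - and finish still pressing the lever down there, bearing the spring's pull yourself instead of leaving it to the pawl. Leave the vial in its nest and everything else on the bench where it is.

Things in the scene. Friction and masses are not known exactly. Their poses are not given: they have to be found in the camera images.
- press: grey cast bench crimping press, bolted down, base 110 x 210 mm, 267 mm high. Origin: centre of the vial nest, at bench level; z up. Throat and lever point along its own -y, the column stands on its +y side. Head: x -30 to 30, y -32 to 100, z 154 to 225 mm. On top, behind the knob, lies the dial plate: x -58 to 58, y 30 to 132, top at z 229 mm
- knob (a joint): turn (rad, stops at -3 and 3) of the crimp-depth knob: plain knurled steel, 36 mm across, 35 mm tall (z 232 to 267 mm), on an upright axis over the vial at x 0, y 0 of the press. Grows clockwise seen from above. Friction 0.06 N m; stays where it is left
- knob_grip (a point): point on the knob's axis, 10 mm below its top: the height to grip it from above, at any yaw (fingertips 19 mm lower still clear the dial by 9 mm)
- needle_tip (a point): tip of the thin black dial needle (3 mm wide), 64 mm from its pivot; the pivot lies 45 mm behind the knob's axis (press +y). The needle sweeps flat over the dial plate and points away from the knob; it is geared to the knob and turns the same way, 0.3 rad for each rad of the knob
- mark (a point): where the needle tip must point: 64 mm from the needle's pivot, at the inner nose of the limit marker, a 12 x 16 mm dark steel tab with a white centre line on the outer rim of the dial. The needle starts 0.25 to 0.8 rad anticlockwise of it
- lever: steel ratchet lever with shaft and toothed wheel. Origin on the shaft axis in the press's plane x = 0; its x axis is the shaft axis (parallel to the press x); pushing it down turns it positively about that axis. The bar lies in its plane x = -52 mm along its own (0, -0.939, 0.343): at rest it slopes 0.35 rad up and away from the press. Total travel 0.8 rad
- lever_axis (a point): fixed point on the lever's shaft axis, in the plane of the lever bar: press x -52, y 20, z 180 mm. The first click comes 0.04 to 0.14 rad below rest (differs from start to start), the next ones 0.14 rad (25 mm at the grip) apart. Let go after a click, the lever springs back about 0.03 rad (5 mm at the grip) onto the pawl and stays there
- lever_grip (a point): in the middle of the flat black rubber grip (30 mm wide, 20 mm thick, 120 to 220 mm from the shaft), 175 mm from the shaft; 240 mm high at rest. The push needed here climbs over 6 N to 9 to 17 N just before each click, then falls at once by some 6 to 9 N as the lever gives way about 4 mm, and climbs again (smaller wobbles are friction); after the third click 6 to 8 N holds it clear of the pawl
- pawl_plate: small dark steel plate, clamped by screws round the shaft on the press's +x side, that carries the sprung pawl; origin on the shaft axis, axes those of the press but turned up to 0.06 rad about the shaft from start to start, which shifts all the clicks alike. Does not move in use
- vial: glass vial 28 mm in diameter, 55 mm high, with an aluminium cap, standing in the press's nest, 24 mm above the bench; origin at the centre of its underside.
- vial_a: spare capped vial, 28 x 55 mm, loose, behind the press (its +x side)
- vial_b: spare capped vial, 28 x 55 mm, loose, behind the press (its +x side)
- cap_dish: flat steel dish with caps, 74 mm across, 14 mm high, loose, below the lever
- decapper: hand decapping pliers, 170 x 50 x 12 mm, lying loose on the robot's side of the press
- spray_bottle: white bottle, 68 mm in diameter, 190 mm high, loose, to the left
- label_roll: roll of paper labels, 90 mm across, 50 mm high, loose, to the right
- tube_rack: white rack with stoppered tubes, 70 x 200 x 108 mm, loose, to the left
- marker_pen: pen, 130 mm long, 14 mm thick, lying loose to the right

How it is judged:
On the way, in this order (a step that is already met when the one before it is completed fails the run):
1. the needle points at the limit marker (tip within 2.5 mm) while the lever has not made its first click (horizontal distance between needle_tip and mark below 0.0025 m and z of lever_grip in the frame of pawl_plate above 0.04 m), for 0.3 s.
2. the lever has made its third click and not its fourth (z of lever_grip in the frame of pawl_plate between -0.028 and -0.008 m), for 0.2 s.
At the end, for the whole second after the job is handed in: The lever stands between its third and fourth click, and the fingers still press on it with more than 4 N, so that it does not hang on the pawl; the needle tip is within 2.5 mm of the mark; the vial stands upright in its nest (all of step 2 and horizontal distance between needle_tip and mark below 0.0025 m and z of vial in the frame of press below 0.03 m and horizontal distance between vial and press below 0.004 m and angle between vial's own z axis and vertical below 0.15 rad and contact force between the fingers and lever above 4 N); the arm keeps its last pose, push and grip.
It fails at once if a fourth click: the lever is past its third notch (z of lever_grip in the frame of pawl_plate below -0.0325 m).
It fails at once if something else on the bench is moved by more than 3 cm (distance of any of vial_a, vial_b, cap_dish, decapper, spray_bottle, label_roll, tube_rack, marker_pen from where it was at the start of the episode above 0.03 m).
It fails at once if the vial is out of its nest (not (z of vial in the frame of press below 0.03 m and horizontal distance between vial and press below 0.004 m and angle between vial's own z axis and vertical below 0.15 rad)).
It also fails if it takes over 72 s, if anything falls off the work surface, if the arm or the gripper's body presses on something with over 40 N, if the wrist force passes 120 N, or if a joint passes its speed limit or range.

## Working session

There is one attempt and no reset: what is moved stays moved. The work goes in short steps, Python scripts to look and compute and a tool call to move; the robot and the scene stay as the last step left them, time stands still between calls to the robot, and variables do not carry over. Pictures are saved under pics/ and viewed, about 8 in all and at most 12, crops included, and the job is handed in when it is done.

Besides the shell and the picture viewer there is one more tool, called after "Call:" as name(argument=value, ...) on one line, values as JSON. arm_command: Moves the arm, as the interface text tells. Its arguments: {"type":"object","properties":{"dp":{"type":"array","items":{"type":"array","items":{"type":"number"}}},"delta_rot":{"type":"array","items":{"type":"array","items":{"type":"number"}}},"claw":{"type":"number"}},"required":["dp","delta_rot"]}

```bash
ls; mkdir -p pics; python3 - <<'E'
from cell import status, imaging
import cv2,numpy as np
s=status.state();print({k:np.round(v,3) for k,v in s.items()})
for n in("top","side"):
    f=imaging.grab_frame(n);cv2.imwrite(f"pics/{n}0.png",f["pixels"]);np.savez(f"{n}0.npz",**f)
    print(n,f["intrinsics"],f["position"],f["orientation"])
E
```

```text
pics
{'t': np.float64(0.0), 'q': array([ 1.373,  0.69 , -0.195,  1.566,  0.157,  0.902, -0.215]), 'qd': array([-0.001, -0.001, -0.001, -0.001, -0.   ,  0.   ,  0.001]), 'effort': array([-1.0000e-03, -5.2757e+01, -1.2670e+00, -1.5343e+01, -5.3000e-02,
        6.0000e-03,  0.0000e+00]), 'ee_pos': array([ 0.143, -0.608,  0.302]), 'orientation': array([-0.001,  0.993,  0.116, -0.   ]), 'ft_force': array([ 0.56 , -0.258, -0.707]), 'wrist_torque': array([0.032, 0.027, 0.028]), 'gripper_width': np.float64(0.088)}
top [[569.06614892   0.         313.48605079]
 [  0.         569.06614892 234.44548021]
 [  0.           0.           1.        ]] [0.30177042 0.00827125 1.26734098] [ 0.73848523  0.07427681 -0.06978633 -0.66652261]
side [[565.67154463   0.         326.90839426]
 [  0.         565.67154463 238.76173762]
 [  0.           0.           1.        ]] [-0.1187152   0.70787898  0.81876652] [-0.31121689 -0.16356284  0.43437113  0.82928461]
```

View pics/top0.png

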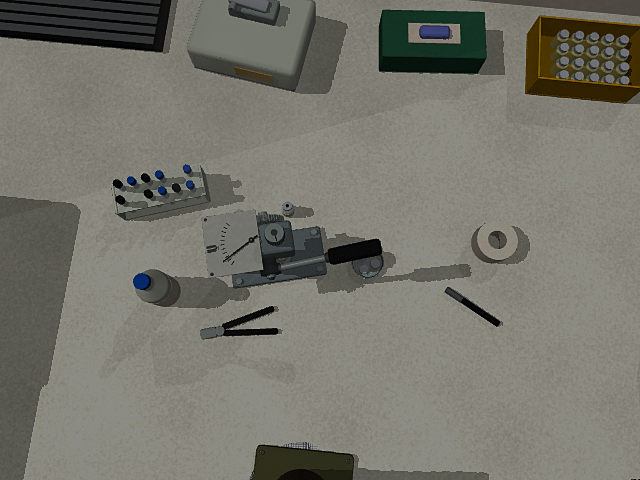

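View pics/side0.png

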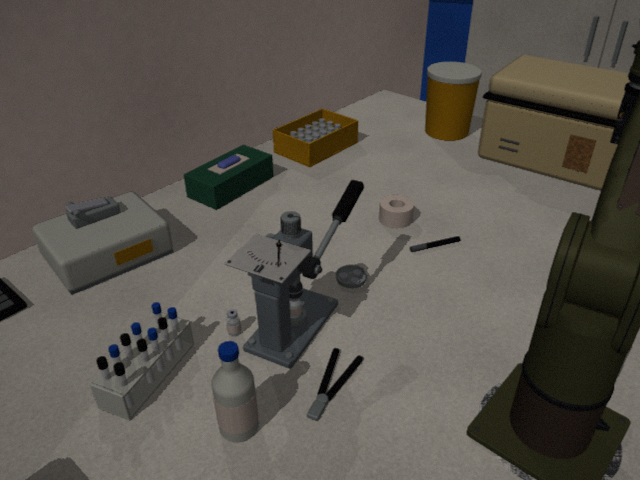

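The top view shows the press at about (270,250), the knob near (273,233) and the dial plate near (230,243). The black lever grip is near (355,250), with the dish under it. The side view agrees. Next I'll zoom in on the dial.

```bash
cat > h.py <<'E'
import numpy as np,cv2
from scipy.spatial.transform import Rotation as R
def rot(q): return R.from_quat([q[1],q[2],q[3],q[0]])
def ray(f,u,v):
    K=f["intrinsics"];d=np.array([(u-K[0,2])/K[0,0],-(v-K[1,2])/K[1,1],-1.]);return np.array(f["position"]),rot(f["orientation"]).apply(d)
def onz(f,u,v,z):
    p,d=ray(f,u,v);return p+d*(z-p[2])/d[2]
def proj(f,P):
    c=rot(f["orientation"]).inv().apply(np.array(P)-f["position"]);K=f["intrinsics"]
    return np.array([K[0,2]-K[0,0]*c[0]/c[2],K[1,2]+K[1,1]*c[1]/c[2]])
def tri(f,a,g,b):
    p,d=ray(f,*a);q,e=ray(g,*b);A=np.c_[d,-e];s=np.linalg.lstsq(A,q-p,rcond=None)[0]
    return (p+d*s[0]+q+e*s[1])/2,np.linalg.norm(p+d*s[0]-q-e*s[1])
def unrange(f):  # world points of all pixels
    K=f["intrinsics"];v,u=np.mgrid[:480,:640];z=f["range_z"]
    c=np.stack([(u-K[0,2])/K[0,0]*z,-(v-K[1,2])/K[1,1]*z,-z],-1)
    return rot(f["orientation"]).apply(c.reshape(-1,3)).reshape(480,640,3)+f["position"]
E
python3 - <<'E'
from h import *
f=dict(np.load("top0.npz"));
a=cv2.resize(f["pixels"][200:290,195:305],None,fx=7,fy=6.6,interpolation=cv2.INTER_CUBIC)
a=cv2.resize(f["pixels"][200:290,195:305],None,fx=6,fy=6,interpolation=cv2.INTER_CUBIC)
cv2.imwrite("pics/topc.png",cv2.convertScaleAbs(a,alpha=1.3))
g=dict(np.load("side0.npz"))
cv2.imwrite("pics/sidec.png",cv2.convertScaleAbs(cv2.resize(g["pixels"][200:290,220:330],None,fx=6,fy=6,interpolation=cv2.INTER_CUBIC),alpha=1.6))
W=unrange(f)
m=(abs(W[...,2]-.229)<.008)&(W[...,0]<.8)&(W[...,0]>.2);ys,xs=np.nonzero(m)
m[:, 262:]=0; m[:,:190]=0;m[:195]=0;m[300:]=0
print(cv2.minAreaRect(W[m][:,:2].astype(np.float32)),np.median(W[m],0))
m=(abs(W[...,2]-.267)<.006)&(abs(W[...,0]-.45)<.2);m[:,310:]=0;m[:,250-1:250]=0;m[:195]=0;m[300:]=0;m[:,:245]=0
print(m.sum(),cv2.minEnclosingCircle(W[m][:,:2].astype(np.float32)),np.median(W[m],0))
b=(f["pixels"].max(2)<40);b[:230]=0;b[280:]=0;b[:,:325]=0;b[:,395:]=0
P=W[b&(W[...,2]>.15)];print(len(P),P.min(0),P.max(0),np.median(P,0))
E
```

```text
((0.4856111705303192, 0.17202582955360413), (0.11693411320447922, 0.10898733139038086), 14.688474655151367) [0.48462274 0.17402816 0.22930196]
318 ((0.5041813850402832, 0.09700634330511093), 0.018755735829472542) [0.50426239 0.09663949 0.26714627]
908 [ 0.30177042 -0.09976622  0.22246221] [0.51424843 0.00827125 1.26734098] [ 0.48814556 -0.05051469  0.2474699 ]
```

View pics/topc.png

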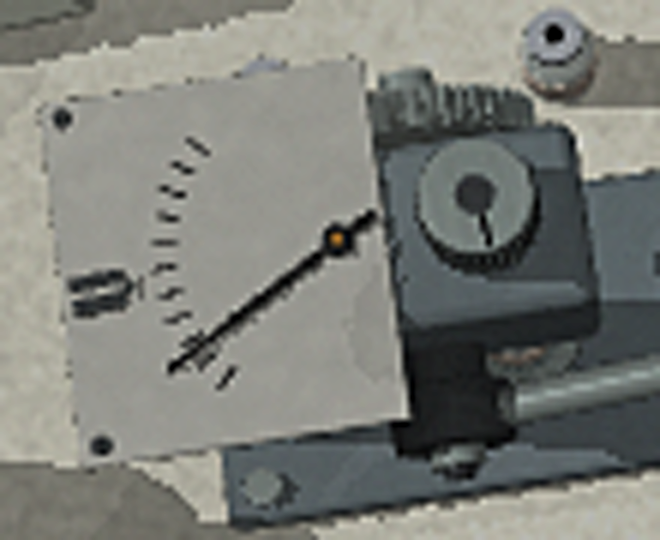

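View pics/sidec.png

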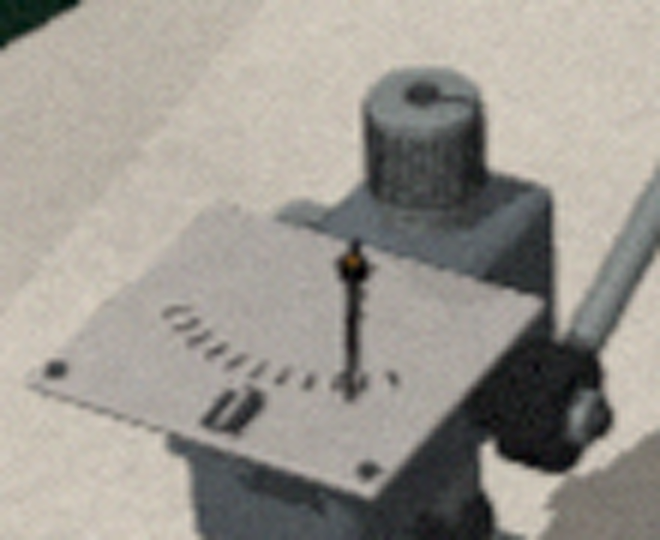

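Call:
arm_command(dp=[[0,0,-0.06],[0,0,-0.12],[0.349,-0.234,-0.12],[0.349,-0.234,-0.12],[0.349,-0.234,-0.12],[0.349,-0.234,-0.12],[0.349,-0.234,-0.12],[0.349,-0.234,-0.12],[0.349,-0.234,-0.12],[0.5125,-0.603,-0.118],[0.5125,-0.603,-0.118],[0.5125,-0.603,-0.118],[0.5125,-0.603,-0.118],[0.5125,-0.603,-0.118],[0.5125,-0.603,-0.118],[0.5125,-0.603,-0.118],[0.5125,-0.603,-0.118],[0.5125,-0.603,-0.118]], delta_rot=[[0,0,0],[0,0,0],[0,0,0],[0,0,0],[0,0,0],[0,0,0],[0,0,0],[0,0,0],[0,0,0],[0,0,0],[0,0,0],[0,0,0],[0,0,0],[0,0,0],[0,0,0],[0,0,0],[0,0,0],[0,0,0]], claw=1)

```text
t: 2.35
ee_pos: [0.5035, 0.0949, 0.4206]
orientation: [-0.0, 0.993, 0.115, -0.001]
ft_force: [-0.6, 0.2, -0.4]
gripper_width: 0.088
```

```bash
cat > dial.py <<'E'
from h import *
f=dict(np.load("top0.npz"));g=dict(np.load("side0.npz"))
c=lambda u,v,a,b:(a+u/6-.4,b+v/6-.4)
T={'pivot':((338,239),(352,263)),'tip':((170,369),(351,401)),'tabc':((100,293),(233,410)),'nose':((133,286),(250,391)),'knob':((475,193),(423,93))}
for k,(a,b) in T.items():
    a=c(*a,195,200);b=c(*b,220,200);P,e=tri(f,a,g,b)
    z=.267 if k=='knob' else .232
    print(k,np.round(P,4),round(e,4),'top',np.round(onz(f,*a,z)[:2],4),'side',np.round(onz(g,*b,z)[:2],4))
E
python3 dial.py; python3 - <<'E'
from cell import status;import numpy as np
s=status.state();print({k:np.round(s[k],3) for k in('t','q','ee_pos','orientation','ft_force')})
E
```

```text
pivot [0.4941 0.1403 0.2336] 0.0005 top [0.4941 0.1403] side [0.496  0.1388]
tip [0.4486 0.1865 0.2314] 0.0002 top [0.4486 0.1865] side [0.4478 0.187 ]
tabc [0.4702 0.2114 0.2315] 0.0007 top [0.4698 0.211 ] side [0.47   0.2119]
nose [0.4735 0.2017 0.231 ] 0.0007 top [0.473  0.2012] side [0.4729 0.2026]
knob [0.5055 0.0966 0.2683] 0.0001 top [0.5058 0.0968] side [0.5069 0.0952]
{'t': np.float64(2.35), 'q': array([-0.044,  0.414, -0.35 ,  1.722,  0.161,  1.035, -1.79 ]), 'ee_pos': array([0.503, 0.095, 0.421]), 'orientation': array([-0.   ,  0.993,  0.115, -0.001]), 'ft_force': array([-0.553,  0.183, -0.372])}
```

Call:
arm_command(dp=[[0.002,-0.0015,0],[0.002,-0.0015,0],[0.002,-0.0015,0],[0.002,-0.0015,0],[0.002,-0.0015,0],[0.002,-0.0015,0],[0.002,-0.0015,0],[0.002,-0.0015,0],[0.002,-0.0015,0],[0.002,-0.0015,0],[0.002,-0.0015,0],[0.002,-0.0015,0],[0.002,-0.0015,0.02],[0.002,-0.0015,0.04],[0.002,-0.0015,0.05],[0.002,-0.0015,0.06],[0.002,-0.0015,0.06],[0.002,-0.0015,0.06]], delta_rot=[[0,0,-1.5],[0,0,-1.5],[0,0,-1.5],[0,0,-1.5],[0,0,-1.5],[0,0,-1.5],[0,0,-1.5],[0,0,-1.5],[0,0,-2.95],[0,0,-2.95],[0,0,-2.95],[0,0,-2.95],[0,0,-2.95],[0,0,-2.95],[0,0,-2.95],[0,0,-2.95],[0,0,-2.95],[0,0,-2.95]])

```text
t: 4.6
ee_pos: [0.5052, 0.0957, 0.3608]
orientation: [-0.001, -0.017, 1.0, -0.0]
ft_force: [-0.3, 0.4, 0.5]
gripper_width: 0.0881
```

```bash
python3 - <<'E'
from cell import status,imaging;from h import *
s=status.state();r=rot(s['orientation'])
print({k:np.round(s[k],3) for k in('t','q','ee_pos','orientation','ft_force')})
d=np.array([.505,.0968,.302])-s['ee_pos'];print('tool delta',r.inv().apply(d),r.as_matrix().round(3))
E
```

```text
{'t': np.float64(4.6), 'q': array([ 0.364,  0.664, -1.106,  1.794,  0.661,  1.113,  0.633]), 'ee_pos': array([0.505, 0.096, 0.361]), 'orientation': array([-0.001, -0.017,  1.   , -0.   ]), 'ft_force': array([-0.336,  0.366,  0.467])}
tool delta [0.00010538 0.00112058 0.05877191] [[-0.999 -0.034 -0.001]
 [-0.034  0.999 -0.001]
 [ 0.001 -0.001 -1.   ]]
```

Call:
arm_command(dp=[[0,0.001,0.03],[0,0.001,0.05],[0,0.001,0.058],[0,0.001,0.058],[0,0.001,0.058]], delta_rot=[[0,0,0],[0,0,0],[0,0,0],[0,0,0],[0,0,0]])

```text
t: 5.22
ee_pos: [0.5055, 0.097, 0.3037]
orientation: [0.0, -0.017, 1.0, -0.0]
ft_force: [0.2, 0.0, 0.2]
gripper_width: 0.0881
```

Call:
arm_command(dp=[[0,0,0],[0,0,0],[0,0,0],[0,0,0],[0,0,0],[0,0,0]], delta_rot=[[0,0,0],[0,0,0],[0,0,0],[0,0,0],[0,0,0],[0,0,0]], claw=-1)

```text
t: 5.98
ee_pos: [0.5055, 0.0967, 0.3037]
orientation: [0.0, -0.017, 1.0, -0.0]
ft_force: [-0.6, -1.7, 1.3]
gripper_width: 0.0348
```

```bash
python3 - <<'E'
from cell import status,imaging;from h import *
s=status.state()
print({k:np.round(s[k],3) for k in('t','q','ee_pos','orientation','ft_force','wrist_torque')})
f=imaging.grab_frame("top");g=imaging.grab_frame("side")
i=lambda f,a,b:cv2.convertScaleAbs(cv2.resize(f["pixels"][b:b+110,a:a+100],None,fx=4,fy=4),alpha=1.4)
cv2.imwrite("pics/g1.png",np.hstack([i(f,195,190),i(g,220,190)]))
E
```

```text
{'t': np.float64(5.975), 'q': array([ 0.324,  0.729, -1.046,  1.87 ,  0.754,  1.002,  0.549]), 'ee_pos': array([0.506, 0.097, 0.304]), 'orientation': array([ 0.   , -0.017,  1.   , -0.   ]), 'ft_force': array([-0.634, -1.687,  1.298]), 'wrist_torque': array([-0.136, -0.131,  0.031])}
```

View pics/g1.png

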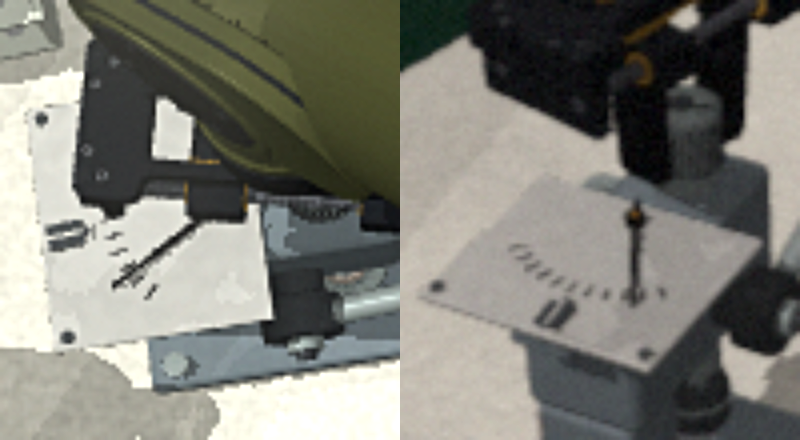

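The side view shows the whole dial: needle tip near (633,303) in the composite, limit tab near (555,313). The knob is gripped at a width of 34.8 mm. I'll turn it clockwise in steps.

Call:
arm_command(dp=[[0,0,0],[0,0,0],[0,0,0],[0,0,0],[0,0,0],[0,0,0],[0,0,0],[0,0,0],[0,0,0],[0,0,0]], delta_rot=[[0,0,0.1],[0,0,0.2],[0,0,0.3],[0,0,0.4],[0,0,0.5],[0,0,0.6],[0,0,0.7],[0,0,0.8],[0,0,0.8],[0,0,0.8]])

```text
t: 7.32
ee_pos: [0.5056, 0.0968, 0.3037]
orientation: [0.0, 0.373, 0.928, -0.0]
ft_force: [0.0, -0.8, 0.6]
gripper_width: 0.0353
```

```bash
cat > ang.py <<'E'
from cell import status,imaging;from h import *
s=status.state();r=rot(s['orientation']).as_matrix()
print({k:np.round(s[k],3) for k in('t','q','ee_pos','ft_force','wrist_torque')},'toolx deg',np.degrees(np.arctan2(r[1,0],r[0,0])))
g=imaging.grab_frame("side");np.savez("side1.npz",**g)
# needle: dark pixels rectified on plane z=.232; arc 35..58 mm about pivot
px=g["pixels"].max(2).astype(np.float32);P0=np.array([.4950,.1396])
for ang in [0]:
    A=np.radians(np.arange(80,160,.5));rr=np.arange(.022,.046,.002)
    pts=np.array([[proj(g,[P0[0]+q*np.cos(a),P0[1]+q*np.sin(a),.232]) for q in rr] for a in A],np.float32)
    im=cv2.remap(px,pts[...,0],pts[...,1],cv2.INTER_LINEAR).mean(1)
    w=np.clip(np.median(im)-15-im,0,None);k=im.argmin();n=abs(np.arange(len(A))-k)<12
    print('needle deg',np.degrees((A*w)[n].sum()/w[n].sum()),'min',im.min(),'med',np.median(im))
    rr=np.arange(.067,.078,.001)
    pts=np.array([[proj(g,[P0[0]+q*np.cos(a),P0[1]+q*np.sin(a),.232]) for q in rr] for a in A],np.float32)
    im=cv2.remap(px,pts[...,0],pts[...,1],cv2.INTER_LINEAR).mean(1)
    w=np.clip(np.median(im)-15-im,0,None);n=(A>np.radians(96))&(A<np.radians(122));
    on=np.degrees(A[n&(w>10)]);print('tab deg centroid',np.degrees((A*w)[n].sum()/w[n].sum()),'extent',on.min(),on.max())
E
python3 ang.py
```

```text
{'t': np.float64(7.325), 'q': array([ 0.223,  0.653, -0.832,  1.875,  0.616,  0.892, -0.107]), 'ee_pos': array([0.506, 0.097, 0.304]), 'ft_force': array([ 0.005, -0.805,  0.557]), 'wrist_torque': array([-0.044, -0.205, -0.047])} toolx deg 136.17764125457933
needle deg 122.08940305321907 min 24.522379 med 107.34745
tab deg centroid 109.94107489015848 extent 104.0 114.5
```

Call:
arm_command(dp=[[0,0,0],[0,0,0],[0,0,0],[0,0,0],[0,0,0],[0,0,0],[0,0,0],[0,0,0],[0,0,0]], delta_rot=[[0,0,0.1],[0,0,0.2],[0,0,0.3],[0,0,0.4],[0,0,0.5],[0,0,0.6],[0,0,0.7],[0,0,0.7],[0,0,0.7]])

```text
t: 8.5
ee_pos: [0.5057, 0.0968, 0.3037]
orientation: [0.0, 0.668, 0.744, 0.0]
ft_force: [0.4, -0.5, -0.4]
gripper_width: 0.0352
```

```bash
python3 ang.py; python3 - <<'E'
from h import *
from cell import imaging
g=imaging.grab_frame("side");f=imaging.grab_frame("top")
i=lambda f,a,b:cv2.convertScaleAbs(cv2.resize(f["pixels"][b:b+66,a:a+66],None,fx=6,fy=6,interpolation=cv2.INTER_CUBIC),alpha=1.4)
cv2.imwrite("pics/g2.png",np.hstack([i(f,200,205),i(g,230,225)]))
E
```

```text
{'t': np.float64(8.5), 'q': array([ 0.115,  0.603, -0.635,  1.88 ,  0.481,  0.816, -0.666]), 'ee_pos': array([0.506, 0.097, 0.304]), 'ft_force': array([ 0.439, -0.467, -0.409]), 'wrist_torque': array([-0.147, -0.233,  0.006])} toolx deg 96.17315784495982
needle deg 110.18724602803445 min 25.240234 med 107.27547
tab deg centroid 110.20550942492389 extent 104.5 114.5
```

View pics/g2.png

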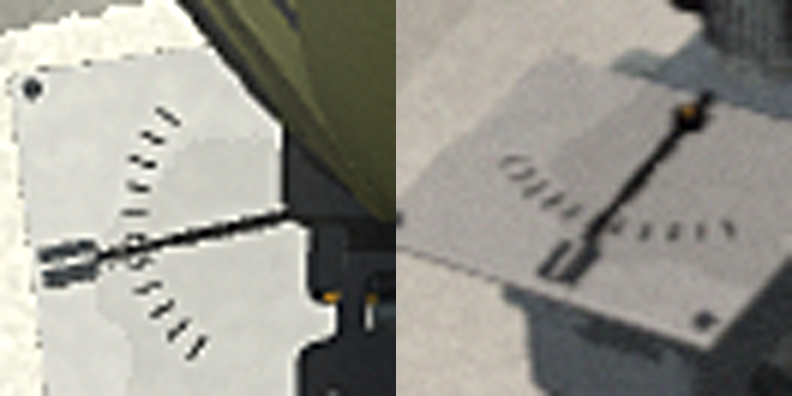

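In the top view the needle tip (97,257) sits at the nose of the tab (98,259). In the side view the needle lines up with the tab's centre, and both angles measure 110.2°. Now I'll release the knob and go to the lever.

Call:
arm_command(dp=[[0,0,0],[0,0,0],[0,0,0],[0,0,0],[0,0,-0.05],[0,0,-0.09],[0,0,-0.09],[-0.156,-0.0306,-0.09],[-0.156,-0.0306,-0.09],[-0.156,-0.0306,-0.09],[-0.156,-0.0306,-0.09],[-0.156,-0.0306,-0.09]], delta_rot=[[0,0,0],[0,0,0],[0,0,0],[0,0,0],[0,0,0],[0,0,0],[0,0,0],[0,0,-0.14],[0,0,-0.14],[0,0,-0.14],[0,0,-0.14],[0,0,-0.14]], claw=1)

```text
t: 10.15
ee_pos: [0.4916, -0.0605, 0.3932]
orientation: [-0.0, 0.614, 0.789, 0.0]
ft_force: [0.2, 0.9, -0.0]
gripper_width: 0.0883
```

Call:
arm_command(dp=[[0,0,0],[0,0,0],[0,0,0],[0,0,0],[0,0,0],[0,0,0],[0,0,0],[0,0,0]], delta_rot=[[0,0,0],[0,0,0],[0,0,0],[0,0,0],[0,0,0],[0,0,0],[0,0,0],[0,0,0]], claw=-1)

```text
t: 11.15
ee_pos: [0.4916, -0.0605, 0.3932]
orientation: [-0.0, 0.614, 0.789, 0.0]
ft_force: [-0.7, -1.3, 0.4]
gripper_width: 0.0104
```

```bash
python3 ang.py; python3 - <<'E'
from h import *
from cell import imaging,status
f=dict(np.load("top0.npz"));W=unrange(f)
b=(f["pixels"].max(2)<45)&(W[...,2]>.2)&(W[...,2]<.28)&(W[...,1]<.0)&(W[...,1]>-.2);b[:230]=0;b[280:]=0;b[:,:320]=0;b[:,395:]=0
print(cv2.minAreaRect(W[b][:,:2].astype(np.float32)),W[b].min(0),W[b].max(0))
s=status.state();r=rot(s['orientation']);print(r.as_matrix().round(3), s['gripper_width'])
y=.25;Y=np.array([-np.sin(y),np.cos(y)]);X=np.array([np.cos(y),np.sin(y)]);o=np.array([.5055,.0967])
d=s['ee_pos'][:2]-o;print('tcp in press',d@X,d@Y)
m=W[b][:,:2]-o;print('grip x med',np.median(m@X),'y',np.percentile(m@Y,[1,99]))
g=imaging.grab_frame("side")
cv2.imwrite("pics/g3.png",cv2.convertScaleAbs(cv2.resize(g["pixels"][120:300,220:440],None,fx=3,fy=3),alpha=1.4))
E
```

```text
{'t': np.float64(11.15), 'q': array([ 0.519,  0.479, -0.754,  1.802,  0.381,  1.011, -0.137]), 'ee_pos': array([ 0.492, -0.061,  0.393]), 'ft_force': array([-0.747, -1.26 ,  0.394]), 'wrist_torque': array([-0.076, -0.127,  0.034])} toolx deg 104.21026304819432
needle deg 110.32607487386224 min 26.644775 med 111.7415
tab deg centroid 109.9972461756021 extent 104.0 114.5
((0.4892171025276184, -0.04814649745821953), (0.030568692833185196, 0.10246874392032623), 14.820116996765137) [ 0.46501429 -0.09976622  0.22246221] [ 5.14248434e-01 -1.04358872e-04  2.66572715e-01]
[[-0.245  0.969 -0.   ]
 [ 0.969  0.245  0.001]
 [ 0.001 -0.    -1.   ]] 0.006567444652619468
tcp in press -0.05236142931663425 -0.14888434629209668
grip x med -0.05318820201467545 y [-0.18557    -0.08885506]
```

View pics/g3.png

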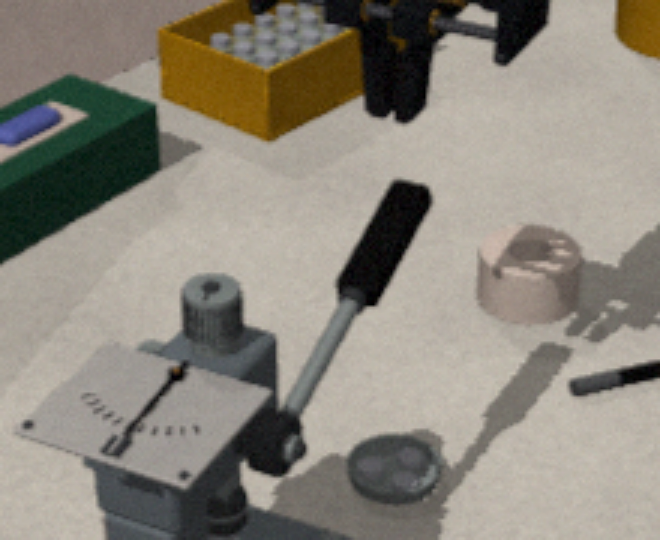

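The fingers are closed above the black grip, with the needle still on the tab. Now I'll descend onto the lever.

Call:
arm_command(dp=[[0,0,0.03],[0,0,0.055],[0,0,0.07],[0,0,0.07]], delta_rot=[[0,0,0],[0,0,0],[0,0,0],[0,0,0]], claw=-1)

```text
t: 11.75
ee_pos: [0.4913, -0.0605, 0.3226]
orientation: [-0.001, 0.614, 0.789, -0.0]
ft_force: [0.3, 0.7, 0.6]
gripper_width: 0.0005
```

Call:
arm_command(dp=[[0,0,0.002],[0,0,0.002]], delta_rot=[[0,0,0],[0,0,0]])

```text
t: 12.0
ee_pos: [0.4916, -0.0604, 0.3212]
orientation: [-0.001, 0.614, 0.789, 0.0]
ft_force: [-0.2, -0.1, 0.3]
gripper_width: 0.0005
```

Call:
arm_command(dp=[[0,0,0.002],[0,0,0.002]], delta_rot=[[0,0,0],[0,0,0]])

```text
t: 12.25
ee_pos: [0.4919, -0.0605, 0.3197]
orientation: [-0.0, 0.614, 0.789, 0.0]
ft_force: [-0.2, -0.4, 3.9]
gripper_width: 0.0006
```

Call:
arm_command(dp=[[0,0,0.002],[0,0,0.002]], delta_rot=[[0,0,0],[0,0,0]])

```text
t: 12.5
ee_pos: [0.492, -0.0608, 0.3185]
orientation: [0.001, 0.614, 0.789, -0.0]
ft_force: [-2.0, -1.5, 8.0]
gripper_width: 0.0006
```

Call:
arm_command(dp=[[0,0,0.002],[0,0,0.002]], delta_rot=[[0,0,0],[0,0,0]])

```text
t: 12.75
ee_pos: [0.4921, -0.0612, 0.3174]
orientation: [0.001, 0.615, 0.789, -0.0]
ft_force: [-2.5, -1.2, 9.4]
gripper_width: 0.0006
```

Call:
arm_command(dp=[[0,0,0.002],[0,0,0.002]], delta_rot=[[0,0,0],[0,0,0]])

```text
t: 13.0
ee_pos: [0.4922, -0.0615, 0.3163]
orientation: [0.002, 0.615, 0.789, -0.001]
ft_force: [-2.0, -1.7, 8.4]
gripper_width: -0.0002
```

Call:
arm_command(dp=[[0,0,0.002],[0,0,0.003]], delta_rot=[[0,0,0],[0,0,0]])

```text
t: 13.25
ee_pos: [0.4923, -0.0621, 0.3143]
orientation: [0.003, 0.615, 0.789, -0.001]
ft_force: [-1.9, -2.2, 10.4]
gripper_width: 0.0005
```

Call:
arm_command(dp=[[0,0,0.002],[0,0,0.003]], delta_rot=[[0,0,0],[0,0,0]])

```text
t: 13.5
ee_pos: [0.4925, -0.0627, 0.3124]
orientation: [0.004, 0.615, 0.788, -0.001]
ft_force: [-1.8, -2.0, 12.5]
gripper_width: 0.0004
```

Call:
arm_command(dp=[[0,0,0.002],[0,0,0.003]], delta_rot=[[0,0,0],[0,0,0]])

```text
t: 13.75
ee_pos: [0.4926, -0.0633, 0.3105]
orientation: [0.005, 0.615, 0.788, -0.002]
ft_force: [-2.5, -2.7, 12.0]
gripper_width: 0.0007
```

Call:
arm_command(dp=[[0,0,0.002],[0,0,0.003]], delta_rot=[[0,0,0],[0,0,0]])

```text
t: 14.0
ee_pos: [0.4927, -0.0637, 0.3087]
orientation: [0.006, 0.616, 0.788, -0.002]
ft_force: [-3.9, -2.2, 12.7]
gripper_width: 0.0005
```

Call:
arm_command(dp=[[0,0,0.002],[0,0,0.003]], delta_rot=[[0,0,0],[0,0,0]])

```text
t: 14.25
ee_pos: [0.4928, -0.0643, 0.3068]
orientation: [0.007, 0.616, 0.788, -0.003]
ft_force: [-2.8, -2.5, 11.0]
gripper_width: 0.0001
```

Call:
arm_command(dp=[[0,0,0.002],[0,0,0.003]], delta_rot=[[0,0,0],[0,0,0]])

```text
t: 14.5
ee_pos: [0.4929, -0.0648, 0.305]
orientation: [0.008, 0.616, 0.788, -0.003]
ft_force: [-2.4, -2.2, 5.5]
gripper_width: 0.0005
```

Call:
arm_command(dp=[[0,0,0.002],[0,0,0.003]], delta_rot=[[0,0,0],[0,0,0]])

```text
t: 14.75
ee_pos: [0.4931, -0.065, 0.3021]
orientation: [0.008, 0.616, 0.788, -0.003]
ft_force: [0.5, -0.8, 3.4]
gripper_width: 0.0007
```

Call:
arm_command(dp=[[0,0,0.002],[0,0,0.003]], delta_rot=[[0,0,0],[0,0,0]])

```text
t: 15.0
ee_pos: [0.4933, -0.0657, 0.2992]
orientation: [0.009, 0.616, 0.787, -0.004]
ft_force: [-0.5, -3.2, 6.1]
gripper_width: 0.0005
```

Call:
arm_command(dp=[[0.001,0,0.002],[0.001,0,0.004]], delta_rot=[[0,0,0],[0,0,0]])

```text
t: 15.25
ee_pos: [0.4936, -0.066, 0.2958]
orientation: [0.01, 0.617, 0.787, -0.004]
ft_force: [-1.9, -4.8, 10.8]
gripper_width: 0.0006
```

Call:
arm_command(dp=[[0.001,0,0.002],[0.001,0,0.004]], delta_rot=[[0,0,0],[0,0,0]])

```text
t: 15.5
ee_pos: [0.4938, -0.0667, 0.2924]
orientation: [0.011, 0.617, 0.787, -0.005]
ft_force: [-0.7, -5.2, 10.8]
gripper_width: 0.0002
```

Call:
arm_command(dp=[[0.001,0,0.002],[0.001,0,0.003]], delta_rot=[[0,0,0],[0,0,0]])

```text
t: 15.75
ee_pos: [0.4939, -0.0671, 0.2901]
orientation: [0.012, 0.618, 0.786, -0.006]
ft_force: [-2.1, -4.2, 11.0]
gripper_width: 0.0005
```

Call:
arm_command(dp=[[0.001,0,0.002],[0.001,0,0.003]], delta_rot=[[0,0,0],[0,0,0]])

```text
t: 16.0
ee_pos: [0.494, -0.0675, 0.2878]
orientation: [0.014, 0.618, 0.786, -0.007]
ft_force: [-1.6, -4.0, 11.7]
gripper_width: 0.0003
```

Call:
arm_command(dp=[[0.001,0,0.002],[0.001,0,0.003]], delta_rot=[[0,0,0],[0,0,0]])

```text
t: 16.25
ee_pos: [0.4941, -0.0678, 0.2856]
orientation: [0.015, 0.619, 0.785, -0.008]
ft_force: [-3.6, -3.9, 12.4]
gripper_width: 0.0004
```

Call:
arm_command(dp=[[0.001,0,0.002],[0.001,0,0.003]], delta_rot=[[0,0,0],[0,0,0]])

```text
t: 16.5
ee_pos: [0.4941, -0.0681, 0.2834]
orientation: [0.016, 0.619, 0.785, -0.008]
ft_force: [-2.7, -3.6, 12.1]
gripper_width: 0.0005
```

Call:
arm_command(dp=[[0.001,0,0.002],[0.001,0,0.003]], delta_rot=[[0,0,0],[0,0,0]])

```text
t: 16.75
ee_pos: [0.4942, -0.0684, 0.2813]
orientation: [0.017, 0.619, 0.785, -0.009]
ft_force: [-2.2, -4.0, 12.0]
gripper_width: -0.0001
```

Call:
arm_command(dp=[[0.001,0,0.002],[0.001,0,0.003]], delta_rot=[[0,0,0],[0,0,0]])

```text
t: 17.0
ee_pos: [0.4943, -0.0686, 0.2791]
orientation: [0.018, 0.62, 0.784, -0.01]
ft_force: [-2.7, -2.9, 14.1]
gripper_width: 0.0001
```

Call:
arm_command(dp=[[0.001,0,0.002],[0.001,0,0.002]], delta_rot=[[0,0,0],[0,0,0]])

```text
t: 17.25
ee_pos: [0.4943, -0.0686, 0.2781]
orientation: [0.02, 0.62, 0.784, -0.011]
ft_force: [-2.2, -3.4, 14.7]
gripper_width: 0.0001
```

Call:
arm_command(dp=[[0.001,0,0.002],[0.001,0,0.002]], delta_rot=[[0,0,0],[0,0,0]])

```text
t: 17.5
ee_pos: [0.4943, -0.0683, 0.2762]
orientation: [0.02, 0.62, 0.784, -0.011]
ft_force: [1.0, -1.7, 3.2]
gripper_width: 0.0005
```

Call:
arm_command(dp=[[0.001,0,0.002],[0.001,0,0.002]], delta_rot=[[0,0,0],[0,0,0]])

```text
t: 17.75
ee_pos: [0.4943, -0.068, 0.2741]
orientation: [0.02, 0.621, 0.784, -0.011]
ft_force: [-0.3, -2.4, 6.3]
gripper_width: 0.0004
```

Call:
arm_command(dp=[[0.001,0,0.002],[0.001,0,0.002]], delta_rot=[[0,0,0],[0,0,0]])

```text
t: 18.0
ee_pos: [0.4944, -0.0681, 0.2721]
orientation: [0.021, 0.621, 0.784, -0.012]
ft_force: [-0.7, -3.6, 7.5]
gripper_width: 0.0007
```

Call:
arm_command(dp=[[0.001,0,0.002],[0.001,0,0.003]], delta_rot=[[0,0,0],[0,0,0]])

```text
t: 18.25
ee_pos: [0.4945, -0.0683, 0.2695]
orientation: [0.022, 0.621, 0.783, -0.012]
ft_force: [-1.0, -5.3, 10.7]
gripper_width: 0.0002
```

Call:
arm_command(dp=[[0.001,0,0.002],[0.001,0,0.003]], delta_rot=[[0,0,0],[0,0,0]])

```text
t: 18.5
ee_pos: [0.4946, -0.0685, 0.267]
orientation: [0.023, 0.622, 0.783, -0.013]
ft_force: [-2.0, -4.1, 11.4]
gripper_width: 0.0004
```

Call:
arm_command(dp=[[0.001,0,0.002],[0.001,0,0.003]], delta_rot=[[0,0,0],[0,0,0]])

```text
t: 18.75
ee_pos: [0.4946, -0.0686, 0.2645]
orientation: [0.024, 0.622, 0.783, -0.014]
ft_force: [-1.3, -4.2, 12.9]
gripper_width: 0.0003
```

Call:
arm_command(dp=[[0.001,0,0.002],[0.001,0,0.003]], delta_rot=[[0,0,0],[0,0,0]])

```text
t: 19.0
ee_pos: [0.4946, -0.0688, 0.2621]
orientation: [0.025, 0.622, 0.782, -0.014]
ft_force: [-2.4, -5.0, 12.4]
gripper_width: 0.0005
```

Call:
arm_command(dp=[[0.001,0,0.002],[0.001,0,0.003]], delta_rot=[[0,0,0],[0,0,0]])

```text
t: 19.25
ee_pos: [0.4946, -0.0688, 0.2598]
orientation: [0.026, 0.622, 0.782, -0.015]
ft_force: [-2.4, -4.1, 14.0]
gripper_width: -0.0
```

Call:
arm_command(dp=[[0.001,0,0.002],[0.001,0,0.003]], delta_rot=[[0,0,0],[0,0,0]])

```text
t: 19.5
ee_pos: [0.4946, -0.0688, 0.2575]
orientation: [0.027, 0.623, 0.782, -0.016]
ft_force: [-2.9, -4.9, 14.0]
gripper_width: 0.0006
```

Next come small steps, watching for the third click, expected near z = 0.252.

Call:
arm_command(dp=[[0.001,0,0.002],[0.001,0,0.002]], delta_rot=[[0,0,0],[0,0,0]])

```text
t: 19.75
ee_pos: [0.4946, -0.0688, 0.2563]
orientation: [0.028, 0.623, 0.782, -0.016]
ft_force: [-2.2, -4.5, 14.9]
gripper_width: 0.0004
```

Call:
arm_command(dp=[[0.001,0,0.002],[0.001,0,0.002]], delta_rot=[[0,0,0],[0,0,0]])

```text
t: 20.0
ee_pos: [0.4946, -0.0688, 0.255]
orientation: [0.029, 0.623, 0.781, -0.017]
ft_force: [-2.6, -4.4, 13.5]
gripper_width: 0.0005
```

Call:
arm_command(dp=[[0.001,0,0.002],[0.001,0,0.002]], delta_rot=[[0,0,0],[0,0,0]])

```text
t: 20.25
ee_pos: [0.4945, -0.0687, 0.2537]
orientation: [0.03, 0.624, 0.781, -0.018]
ft_force: [-0.7, -3.9, 12.2]
gripper_width: 0.0006
```

Call:
arm_command(dp=[[0.001,0,0.002],[0.001,0,0.002]], delta_rot=[[0,0,0],[0,0,0]])

```text
t: 20.5
ee_pos: [0.4945, -0.0686, 0.2524]
orientation: [0.03, 0.624, 0.781, -0.018]
ft_force: [-2.2, -4.7, 14.3]
gripper_width: 0.0001
```

Call:
arm_command(dp=[[0.001,0,0.002],[0.001,0,0.002]], delta_rot=[[0,0,0],[0,0,0]])

```text
t: 20.75
ee_pos: [0.4945, -0.0686, 0.2504]
orientation: [0.031, 0.624, 0.781, -0.019]
ft_force: [1.1, -2.8, 5.8]
gripper_width: 0.0004
```

Call:
arm_command(dp=[[0.001,0,0.002],[0.001,0,0.002]], delta_rot=[[0,0,0],[0,0,0]])

```text
t: 21.0
ee_pos: [0.4945, -0.0685, 0.2484]
orientation: [0.031, 0.624, 0.78, -0.019]
ft_force: [-0.0, -5.3, 7.5]
gripper_width: 0.0004
```

Third click: the force fell from 14.3 to 5.8 N at z ≈ 0.2515. I'll go a few mm further into the window and hold.

Call:
arm_command(dp=[[0,0,0.002],[0,0,0.002]], delta_rot=[[0,0,0],[0,0,0]])

```text
t: 21.25
ee_pos: [0.4945, -0.0686, 0.2466]
orientation: [0.032, 0.624, 0.78, -0.019]
ft_force: [-0.1, -3.0, 9.1]
gripper_width: 0.0004
```

Call:
arm_command(dp=[[0,0,0.002],[0,0,0.002]], delta_rot=[[0,0,0],[0,0,0]])

```text
t: 21.5
ee_pos: [0.4946, -0.0686, 0.2449]
orientation: [0.032, 0.624, 0.78, -0.019]
ft_force: [-3.0, -1.9, 11.6]
gripper_width: 0.0001
```

Call:
arm_command(dp=[[0,0,0.002],[0,0,0.002],[0,0,0.002],[0,0,0.002]], delta_rot=[[0,0,0],[0,0,0],[0,0,0],[0,0,0]])

```text
t: 22.0
ee_pos: [0.4946, -0.0686, 0.2435]
orientation: [0.032, 0.624, 0.78, -0.02]
ft_force: [-2.2, -1.1, 12.3]
gripper_width: 0.0008
```

```bash
python3 ang.py; python3 - <<'E'
from h import *
from cell import imaging,status
g=imaging.grab_frame("side");f=imaging.grab_frame("top")
print(status.state()['ee_pos'],status.state()['ft_force'])
i=lambda f,a,b:cv2.convertScaleAbs(cv2.resize(f["pixels"][b:b+180,a:a+130],None,fx=3,fy=3),alpha=1.4)
cv2.imwrite("pics/g4.png",np.hstack([i(f,200,150),i(g,230,170)]))
E
```

```text
{'t': np.float64(22.0), 'q': array([ 0.339,  0.654, -0.529,  2.015,  0.682,  0.637, -0.446]), 'ee_pos': array([ 0.495, -0.069,  0.243]), 'ft_force': array([-2.203, -1.111, 12.337]), 'wrist_torque': array([-0.423,  0.398, -0.038])} toolx deg 102.66071595999644
needle deg 110.32908238397731 min 28.10498 med 115.32768
tab deg centroid 109.97704314631046 extent 104.0 114.5
[ 0.49458334 -0.06851742  0.24350515] [-1.82476057 -1.4407486  11.86141248]
```

View pics/g4.png

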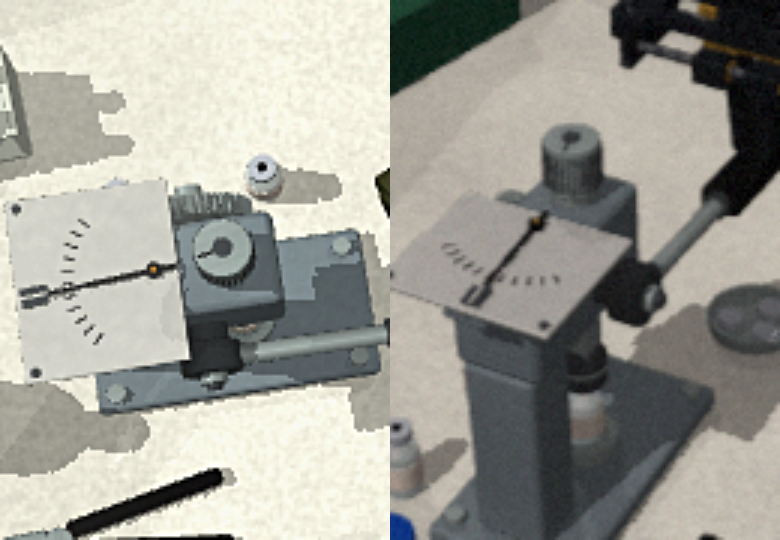

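The needle is on the tab in both views, the vial stands in its nest, and the lever is held about 8 mm past the third click at a steady 12 N. Handing in.

```bash
python3 -c "
from cell import job,status
print(job.job_done());s=status.state();print(s['t'],s['ee_pos'],s['ft_force'])"
```

```text
the job is handed in; nothing more can be done
None
the job is handed in; nothing more can be done
```

I set the knob first, then pushed the lever down three clicks and handed the job in with the fingers still pressing it. The hand-in gave no verdict.

- **Knob and needle:** I turned the knob 1.5 rad clockwise in two goes. The last check put the needle at 110.3° against a tab centre of 110.0° (its visible edges average 109.3°). That is roughly 0.4 to 1.2 mm at the tip, inside the 2.5 mm limit.
- **Lever:** I felt three clicks, at TCP heights of about 0.3055, 0.2775 and 0.2515 m. Each showed as a drop of 6 to 11 N, and the spacing matched the expected 25 mm or so.
- **Final hold:** The fingers finish about 8 mm past the third click, pressing with about 12 N. The fourth click should be about 17 mm further down. I did not measure the lever's position against the pawl plate directly, only inferred it from the clicks.
- **Rest of the bench:** The last picture shows the vial upright in its nest. The things in view (a spare vial, the dish and the pliers) look undisturbed; the others I did not re-check. The fingers tilted about 0.07 rad during the push, which I left uncorrected.

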